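# Hang the strainer basket on the twin-pin draining stand

## Task

Hang the steel strainer basket that has a large hole in each of its two side ears on the draining stand, so that both pins stand up through both holes and the ears rest on the shoulders of the posts. Set it down gently rather than dropping it, let go, and leave the plain basket without ear holes where it stands.

Things in the scene. Friction and masses are not known exactly. Their poses are not given: they have to be found in the camera images.
- basket_centre (a point): Basket to hang: grey steel, open top, body 80 (x) x 90 (y) x 90 (z) mm, 0.28 to 0.56 kg, upright on the counter. Flat ears at its rim reach 105 mm out along +y and -y, 50 wide (x), 5 thick; each has a 30 mm round hole, middle at y = +-80 mm. Same either way round. Point: its centre, 70 mm above its underside and 15 mm below the ears' underside. z up, y from ear to ear.
- basket_handle (a point): Middle of that basket's straight handle bar, 63 mm above its centre. The bar spans the open top along the basket's y axis: 10 mm thick (x), 90 long (y), 14 high (z), with 36 mm free between rim and bar. Same axes as the basket.
- stand: Fixed draining stand: dark steel drip tray 150 (x) x 260 (y) x 18 (z) mm, two posts at y = +-80 mm. Each post ends in a flat shoulder 50 x 36 (y) mm, top at 110 mm, from whose middle a 10 mm pin with tapered tip rises to 135 mm. The basket's body hangs between the posts, its underside 25 mm above the counter. Origin: centre of the tray's underside, on the counter. z up, y from pin to pin.
- plain_centre (a point): The other basket, to be left alone: same body and handle, but short solid ears without holes, only 150 mm overall along its y axis. Point: its centre, 70 mm above its underside; z up, y along its handle.
Things that resemble listed ones, but are neither listed nor needed, are in the scene too. What is shaped like the part that bears basket_centre but green, orange or pink is not meant.

How it is judged (in metres and radians):
At the end, for the whole second after the job is handed in: Holed basket at rest on the stand, a pin through each hole, ears on the shoulders: centre within 20 mm of the stand's middle in x and y, 95 +- 7 mm above the counter, y axis within 0.2 rad of the stand's, upright within 0.12 rad; plain basket within 30 mm of its start (x of basket_centre in the frame of stand between -0.02 and 0.02 m and y of basket_centre in the frame of stand between -0.02 and 0.02 m and z of basket_centre in the frame of stand between 0.088 and 0.102 m and angle between the y axis of basket_centre and the y axis of stand, either way round below 0.2 rad and angle between basket_centre's own z axis and vertical below 0.12 rad and linear speed of basket below 0.03 m/s and distance of plain_centre from where it was at the start of the episode below 0.03 m); the robot touches nothing.
It fails at once if the basket is dropped: it falls freely, out of the fingers, faster than 0.5 m/s (a drop of more than about 13 mm) (contact force between the fingers and basket below 0.1 N and linear speed of basket above 0.5 m/s).
It fails at once if the plain basket is moved by more than 30 mm (distance of plain_centre from where it was at the start of the episode above 0.03 m).
It also fails if it takes over 40 s, if anything falls off the work surface, if the arm or the gripper's body presses on something with over 40 N, if the wrist force passes 120 N, or if a joint passes its speed limit or range.

## Robot

A 6-joint arm with a two-finger parallel gripper is mounted at the origin on the work surface. World frame = base frame: x ahead of the robot, y to its left, z up, the work surface at z = 0. Lengths are in mm, angles in rad, forces in N, time in s.
With the tool pointing down it reaches from about 350 to 925 mm from the base axis. Payload 6.4 kg.
Tool frame: the origin (TCP) lies between the finger pads; the fingertips stand 11 mm ahead of it and the grasp point (between the pads) lies 8 mm behind it (r.finger_overhang is the distance from the TCP to the fingertips, in mm); z points along the fingers, y is the line along which they close (so a half turn about z gives the same grasp; the last joint's range is limited). The gripper opens to 94 mm and grips with 3 to 60 N. Pads are 16 mm wide; open, the fingers measure 119 mm over their backs; the gripper's body (75 mm by 177 mm) begins 78 mm behind the grasp point.
Start: joints at [0.995, 0.245, 1.558, -0, 1.339, -0.174], TCP at [254.197, 598.245, 216.455] pointing down, gripper open.
Joint ranges: [-3.13, 3.13], [-1.02, 2.26], [0.13, 2.54], [-0.95, 4.09], [0.21, 2.88], [-2.74, 2.74]. Speed limits (rad/s): [2.57, 2.57, 3.14, 3.14, 3.14, 3.14].

## Interface

Orientations are given as [roll, pitch, yaw] about the fixed x, y, z axes, in that order (R = Rz(yaw) Ry(pitch) Rx(roll)).
In Python, from workcell import r, capture, get_calibration gives the robot as it stands.
- The arm moves only by the tool play_rows, never from a script. Its argument "targets" is a list of rows, each a list of 6 numbers: the shift along the tool's x, y, z scaled (see below), then the turn, a rotation vector about the tool's x, y, z scaled (see below). In form: [[dx, dy, dz, ax, ay, az], ...]. A call has 1 to 20 rows; each row shifts and turns the commanded pose from where the row before left it, along the tool's axes as they then stand; what a row does not reach is not made up. The controller multiplies each number of a shift by 0.02 m and each number of a turn by 5 degrees. A row lasts 1/10 s, in which the tool goes at most 50 mm and 8.59 degrees, less where a joint would pass 70% of its speed; a pose out of reach is approached as far as the arm can. A call with a number of a shift or a turn outside -1 to 1 is refused whole. A call with a gripper value outside its range is refused whole. "gripper" is the gripper's target within -1 to 1 (shut at 1, half-way at 0, fully open at -1), set as the call begins (left out, the last holds). The fingers move at their own pace and stop on an object; "grip_force" is the grip in N (left out, the last holds). Time passes only in rows, so rows that do not move let the fingers close. It gives the time, the measured TCP pose, the force, the opening and the grip force at its end, in the units of the state.
- r.get_obs(): the state, without advancing time (a new reading comes with each control period).
- capture(name): name is "scene" or "top"; returns the picture (480x640x3 uint8, red, green, blue); there is no depth.
- get_calibration(name): a dict with "K" (3x3 intrinsics, pixels), "R" (3x3) and "t" (3): a world point X has camera coordinates R X + t. Camera axes: x right, y down, z forward; pixel columns grow to the right and rows downward; lengths in mm; the calibration is good to about 2 mm. A picture is of the moment at which its call begins. get_calibration takes no time and is no camera call.
- r.close_job(): hands the job in; it is judged then, once.
The state is a dict: "clock": time; "joint_pos": joint angles; "qvel": joint speeds; "tau": joint torques, N m; "tool_pos": TCP position; "eef_rot": TCP orientation; "contact_force": force on the tool from outside, world axes, zero at the start; "torque": the same for the moment, N m; "finger_gap": opening from 0.0 (shut) to 1.0 (fully open); "gripper_force": force on a finger pad.
Only numpy, scipy, OpenCV 4.12 (cv2) and the standard library are available. Lean on these libraries where they do the work, as an engineer would, in place of code of your own. Each camera call takes 0.05 s, during which the arm holds its last target. There are 200 camera calls.

## Working session

There is one attempt and no reset: what is moved stays moved. The work goes in short steps, Python scripts to look and compute and a tool call to move; the robot and the scene stay as the last step left them, time stands still between calls to the robot, and variables do not carry over. Pictures are saved under pics/ and viewed, at most 10 in all, crops included, and the job is handed in when it is done.

Besides the shell and the picture viewer there is one more tool, called after "Emit:" as name([rows], argument=value, ...), one row to a line, values as JSON. play_rows: Moves the arm, as the interface text tells. Shifts and turns lie within -1 to 1; 1 stands for 0.02 m of shift or 5 degrees of turn. Its arguments: {"type":"object","properties":{"targets":{"type":"array"},"gripper":{"type":"number"},"grip_force":{"type":"number"}},"required":["targets"]}

```bash
mkdir -p pics; python3 - <<'E'
from workcell import r, capture, get_calibration
import cv2
for n in ("scene","top"):
    cv2.imwrite(f"pics/{n}0.png",capture(n)[:,:,::-1])
    c=get_calibration(n);print(n,c)
o=r.get_obs();print({k:o[k] for k in("clock","tool_pos","eef_rot","contact_force","finger_gap")})
E
```

```text
scene {'K': array([[540.16325968,   0.        , 315.12527419],
       [  0.        , 540.16325968, 236.99758248],
       [  0.        ,   0.        ,   1.        ]]), 'R': array([[-0.57562946,  0.81770731,  0.00234208],
       [ 0.6736393 ,  0.47583173, -0.56550354],
       [-0.46353081, -0.32394278, -0.82474254]]), 't': array([ 291.0341121 , -312.09106226, 1569.86171526])}
top {'K': array([[619.55329102,   0.        , 318.33098934],
       [  0.        , 619.55329102, 239.13493548],
       [  0.        ,   0.        ,   1.        ]]), 'R': array([[ 0.02161111, -0.99962216,  0.01698513],
       [-0.99103089, -0.02366013, -0.13152178],
       [ 0.13187396, -0.01399046, -0.99116776]]), 't': array([   6.55612667,  527.54283552, 1238.18700004])}
{'clock': 0.1, 'tool_pos': array([253.90830678, 597.81485311, 215.50593834]), 'eef_rot': array([-3.13996710e+00, -2.75168523e-04,  2.73982750e+00]), 'contact_force': array([-0.19190379, -0.68538912, -0.19766199]), 'finger_gap': 0.9973953520189341}
```

View pics/scene0.png

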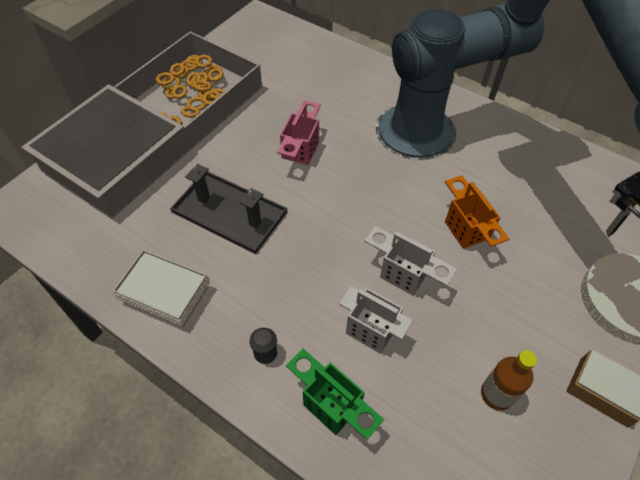

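View pics/top0.png

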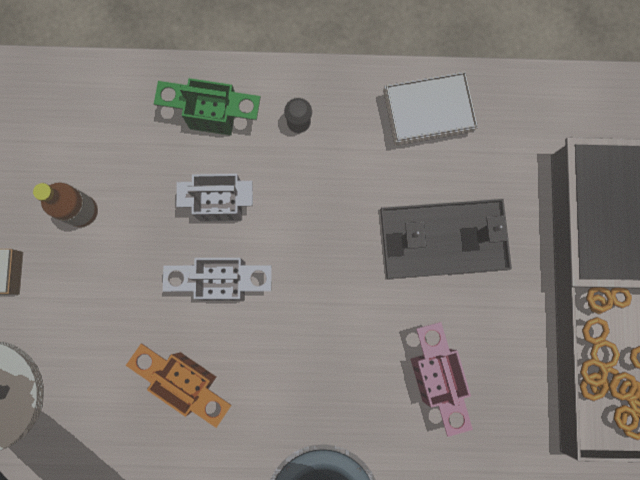

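Scene view: two grey baskets, one at (405,262) with holed ears and one at (375,320) with short solid ears. In the top view they are at (217,278) and (215,195). The green, pink and orange ones are excluded by colour, and the stand is at (445,240). The holed grey basket at top (217,278) fits, so I'll confirm it in an enlarged crop.

```bash
python3 - <<'E'
import cv2,numpy as np
a=cv2.imread("pics/top0.png")
b=a[165:305,150:290]; s=a[190:290,370:520]
b=cv2.resize(b,(560,560),interpolation=cv2.INTER_CUBIC)
cv2.imwrite("pics/b.png",b)
cv2.imwrite("pics/s.png",cv2.resize(s,None,fx=5,fy=5,interpolation=cv2.INTER_CUBIC))
E
```

```text
(no output)
```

View pics/b.png

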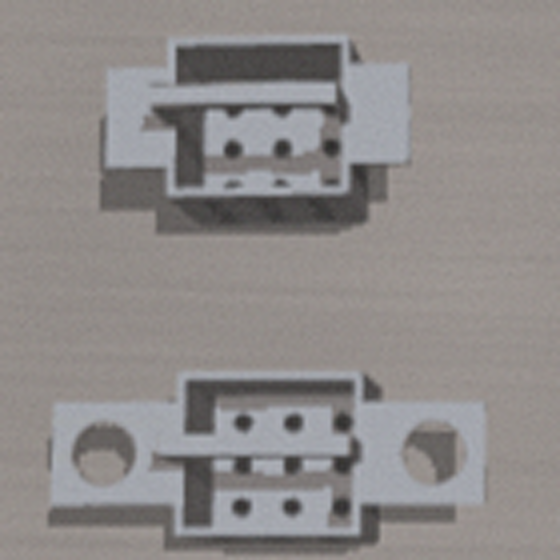

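View pics/s.png

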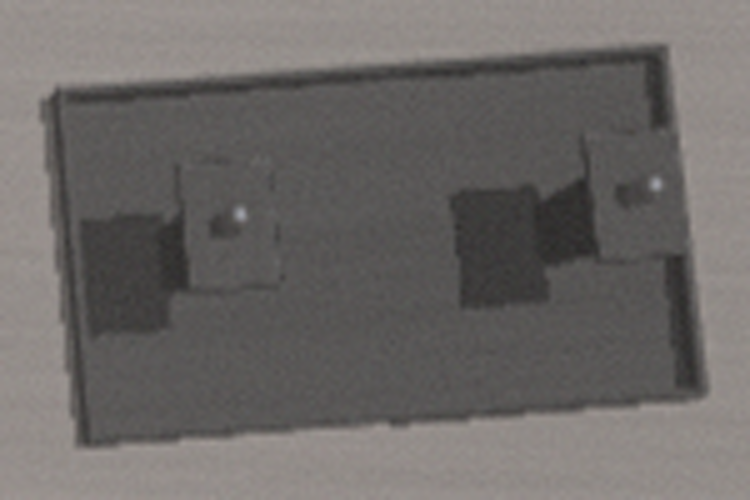

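Lower basket in the crop has round holes at (104,455) and (434,453), so it is the holed one. The upper basket has solid ears. In the stand crop, the shoulder centres are at about (229,224) and (637,194), and the pin tips at (240,213) and (655,184).

```bash
cat > h.py <<'E'
import numpy as np
from workcell import r,capture,get_calibration
def ray(n,uv,z):
    c=get_calibration(n);C=-c["R"].T@c["t"]
    d=c["R"].T@np.linalg.inv(c["K"])@[*uv,1]
    return C+d*(z-C[2])/d[2]
def crop(p,s,off): return (np.array(p)+.5)/s-.5+off
def two(l,n,a,b,z):
    A,B=ray(n,a,z),ray(n,b,z);d=A-B
    print(l,A[:2].round(1),B[:2].round(1),"mid",((A+B)/2)[:2].round(1),"len",np.hypot(*d[:2]).round(1),"ang",np.arctan2(-d[0],d[1]).round(3))
E
python3 - <<'E'
from h import *
f=lambda p:crop(p,4,(150,165)); g=lambda p:crop(p,5,(370,190))
two("holes","top",f((104,455)),f((434,453)),90)
two("ear outer","top",f((51,455)),f((485,453)),90)
two("handle","top",f((152,446)),f((352,446)),140)
two("shoulders","top",g((229,224)),g((637,194)),110)
two("pins","top",g((240,213)),g((655,184)),135)
o=r.get_obs();print(o["joint_pos"])
# scene view cross-check: ear holes approx
two("scene holes","scene",(379,238),(442,271),88)
E
```

```text
holes [436.5 294.6] [441.1 134.8] mid [438.8 214.7] len 159.9 ang 0.029
ear outer [435.9 320.2] [441.7 110. ] mid [438.8 215.1] len 210.2 ang 0.027
handle [438.  261.9] [440.1 169. ] mid [439.1 215.4] len 92.9 ang 0.023
shoulders [ 531.  -168.4] [ 546.6 -327.6] mid [ 538.8 -248. ] len 160.0 ang 0.098
pins [ 531.7 -168.3] [ 546.7 -326.9] mid [ 539.2 -247.6] len 159.3 ang 0.094
[ 9.94916983e-01  2.45708373e-01  1.55884102e+00 -1.08875192e-05
  1.33869190e+00 -1.74111900e-01]
scene holes [444.  136.8] [439.3 297. ] mid [441.6 216.9] len 160.3 ang -3.112
```

Everything agrees: hole spacing 160 mm, ear span 210 mm, post spacing 160 mm. The basket is at (439,215) with yaw 0.027, and the stand is at (539,-248) with yaw 0.096. First I turn the tool by 65.4°.

Emit:
play_rows([
  [0,0,0,0,0,1],
  [0,0,0,0,0,1],
  [0,0,0,0,0,1],
  [0,0,0,0,0,1],
  [0,0,0,0,0,1],
  [0,0,0,0,0,1],
  [0,0,0,0,0,1],
  [0,0,0,0,0,1],
  [0,0,0,0,0,1],
  [0,0,0,0,0,1],
  [0,0,0,0,0,1],
  [0,0,0,0,0,1],
  [0,0,0,0,0,1],
  [0,0,0,0,0,0.09],
  [0,0,0,0,0,0],
], gripper=-1)

```text
clock: 1.6
tool_pos: [254.1, 598.1, 216.0]
eef_rot: [-3.141, 0.001, 1.599]
contact_force: [0.2, -0.2, 0.3]
finger_gap: 1.0
gripper_force: 0.0
```

Emit:
play_rows([
  [-1,0.45,0,0,0,0],
  [-1,0.45,0,0,0,0],
  [-1,0.45,0,0,0,0],
  [-1,0.45,0,0,0,0],
  [-1,0.45,0,0,0,0],
  [-1,0.45,0,0,0,0],
  [-1,0.45,0,0,0,0],
  [-1,0.45,0,0,0,0],
  [-1,0.45,0,0,0,0],
  [-1,0.45,0,0,0,0],
  [-1,0.45,0,0,0,0],
  [-1,0.45,0,0,0,0],
  [-1,0.45,0,0,0,0],
  [-1,0.45,0,0,0,0],
  [-1,0.45,0,0,0,0],
  [-1,0.45,0,0,0,0],
  [-1,0.45,0,0,0,0],
  [-1,0.45,0,0,0,0],
  [-1,0.45,0,0,0,0],
  [-0.37,0.185,0,0,0,0],
])

```text
clock: 3.6
tool_pos: [439.7, 214.4, 216.5]
eef_rot: [3.141, 0.0, 1.597]
contact_force: [0.2, -0.3, 0.3]
finger_gap: 0.998
gripper_force: 0.0
```

Emit:
play_rows([
  [0,0,0,0,0,0],
  [0,0,0,0,0,0],
  [0,0,0,0,0,0],
])

```text
clock: 3.9
tool_pos: [438.8, 216.3, 216.4]
eef_rot: [-3.141, -0.0, 1.599]
contact_force: [-0.5, -0.2, 0.2]
finger_gap: 1.001
gripper_force: 0.0
```

Emit:
play_rows([
  [0,0,0.8,0,0,0],
  [0,0,0.8,0,0,0],
  [0,0,0.8,0,0,0],
  [0,0,0.8,0,0,0],
  [0,0,0.7,0,0,0],
  [0,0,0.4,0,0,0],
  [0,0,0.25,0,0,0],
  [0,0,0,0,0,0],
  [0,0,0,0,0,0],
])

```text
clock: 4.8
tool_pos: [439.6, 215.8, 126.0]
eef_rot: [3.141, -0.0, 1.598]
contact_force: [0.2, 0.6, 0.0]
finger_gap: 1.002
gripper_force: 0.0
```

Emit:
play_rows([
  [0,0,0,0,0,0],
  [0,0,0,0,0,0],
  [0,0,0,0,0,0],
  [0,0,0,0,0,0],
  [0,0,0,0,0,0],
  [0,0,0,0,0,0],
  [0,0,0,0,0,0],
  [0,0,0,0,0,0],
  [0,0,0,0,0,0],
  [0,0,0,0,0,0],
  [0,0,0,0,0,0],
  [0,0,0,0,0,0],
], gripper=1, grip_force=40)

```text
clock: 6.0
tool_pos: [439.2, 215.6, 125.4]
eef_rot: [3.141, -0.0, 1.597]
contact_force: [0.8, -0.2, -0.5]
finger_gap: 0.103
gripper_force: 40.0
```

Gripped: the gap is about 10 mm, the thickness of the bar. Lifting by 176 mm.

Emit:
play_rows([
  [0,0,-0.3,0,0,0],
  [0,0,-0.5,0,0,0],
  [0,0,-0.8,0,0,0],
  [0,0,-0.8,0,0,0],
  [0,0,-0.8,0,0,0],
  [0,0,-0.8,0,0,0],
  [0,0,-0.8,0,0,0],
  [0,0,-0.8,0,0,0],
  [0,0,-0.8,0,0,0],
  [0,0,-0.8,0,0,0],
  [0,0,-0.8,0,0,0],
  [0,0,-0.5,0,0,0],
  [0,0,-0.3,0,0,0],
  [0,0,0,0,0,0],
  [0,0,0,0,0,0],
])

```text
clock: 7.5
tool_pos: [438.8, 215.5, 300.6]
eef_rot: [-3.14, 0.0, 1.597]
contact_force: [-0.6, -0.6, -4.8]
finger_gap: 0.103
gripper_force: 40.0
```

```bash
python3 - <<'E'
from h import *
import cv2
o=r.get_obs();print(o["tool_pos"],o["eef_rot"],o["contact_force"],o["finger_gap"],o["torque"])
a=capture("scene")[:,:,::-1]
cv2.imwrite("pics/l.png",cv2.resize(a[100:400,280:580],(600,600),interpolation=cv2.INTER_CUBIC))
E
```

```text
[438.75085538 215.54204618 300.63400435] [-3.14009770e+00  3.09529236e-04  1.59747011e+00] [-0.64270774 -0.60685903 -4.78906181] 0.10265613540434049 [-0.04178931  0.04229036 -0.00865925]
```

View pics/l.png

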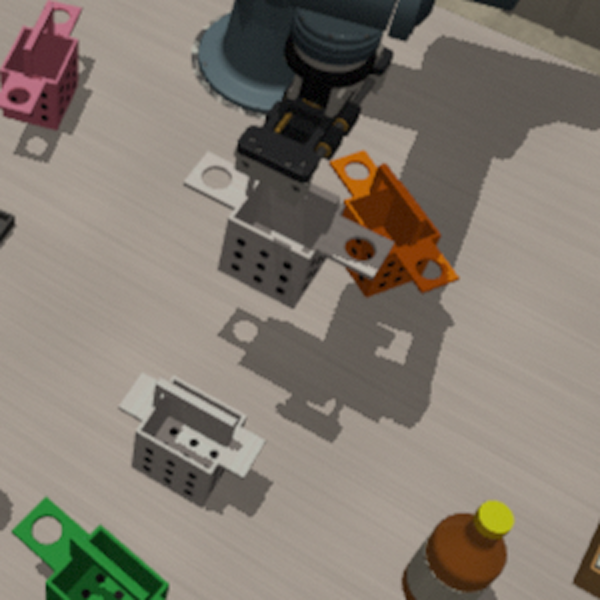

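The basket hangs level in the grip, with its holes at crop (216,177) and (361,247). The plain basket has not been touched. Now over to the stand.

Emit:
play_rows([
  [0,0,0,0,0,-0.4],
  [0,0,0,0,0,-0.4],
  [-0.25,0,0,0,0,0],
  [-0.5,0.06,0,0,0,0],
  [-0.75,0.1,0,0,0,0],
  [-1,0.12,0,0,0,0],
  [-1,0.12,0,0,0,0],
  [-1,0.12,0,0,0,0],
  [-1,0.12,0,0,0,0],
  [-1,0.12,0,0,0,0],
  [-1,0.12,0,0,0,0],
  [-1,0.12,0,0,0,0],
  [-1,0.12,0,0,0,0],
  [-1,0.12,0,0,0,0],
  [-1,0.12,0,0,0,0],
  [-1,0.12,0,0,0,0],
  [-1,0.12,0,0,0,0],
  [-1,0.12,0,0,0,0],
  [-1,0.12,0,0,0,0],
  [-1,0.12,0,0,0,0],
])

```text
clock: 9.55
tool_pos: [509.7, -110.7, 301.1]
eef_rot: [-3.141, 0.0, 1.666]
contact_force: [0.1, -0.0, -4.4]
finger_gap: 0.105
gripper_force: 40.0
```

Emit:
play_rows([
  [-1,0.12,0,0,0,0],
  [-1,0.12,0,0,0,0],
  [-1,0.12,0,0,0,0],
  [-1,0.12,0,0,0,0],
  [-1,0.12,0,0,0,0],
  [-1,0.12,0,0,0,0],
  [-0.6,0.05,0,0,0,0],
  [-0.4,0,0,0,0,0],
  [0,0,0,0,0,0],
  [0,0,0,0,0,0],
  [0,0,0,0,0,0],
])

```text
clock: 10.65
tool_pos: [538.8, -246.2, 301.5]
eef_rot: [3.142, -0.0, 1.668]
contact_force: [-0.1, 0.5, -5.6]
finger_gap: 0.101
gripper_force: 40.0
```

```bash
python3 - <<'E'
from h import *
import cv2
o=r.get_obs();p=o["tool_pos"];y=o["eef_rot"][2];print(p,o["eef_rot"],o["finger_gap"])
d=np.array([539,-247.8])-p[:2]
print("units dx,dy",np.array([np.cos(y)*d[0]+np.sin(y)*d[1],np.sin(y)*d[0]-np.cos(y)*d[1]])/20,"az",-(1.667-y)/np.radians(5))
a=capture("scene")[:,:,::-1]
cv2.imwrite("pics/m.png",cv2.resize(a[90:290,100:340],None,fx=3,fy=3,interpolation=cv2.INTER_CUBIC))
E
```

```text
[ 538.80613144 -246.19871352  301.53080023] [ 3.14152793e+00 -2.50279532e-04  1.66812344e+00] 0.10133632742087328
units dx,dy [-0.08062736  0.00186742] az 0.012873654489655308
```

View pics/m.png

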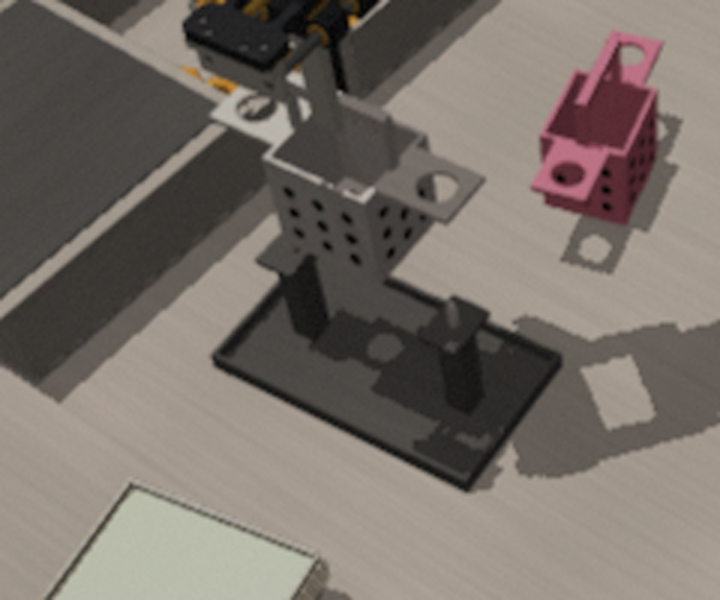

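The basket is above the stand, with its holes at crop (258,107) and (438,188). The near pin is at (452,312). I'll check the held holes numerically and come down to just above the pins.

```bash
python3 - <<'E'
from h import *
f=lambda p:crop(p,3,(100,90))
two("holes held","scene",f((438,188)),f((258,107)),264)
two("near pin twice","scene",f((452,300)),f((452,300)),135)
E
```

```text
holes held [ 531.6 -164.7] [ 545.4 -325.9] mid [ 538.5 -245.3] len 161.8 ang 0.085
near pin twice [ 530.8 -168.5] [ 530.8 -168.5] mid [ 530.8 -168.5] len 0.0 ang -0.0
```

Emit:
play_rows([
  [-0.08,0,0.3,0,0,0],
  [0,0,0.7,0,0,0],
  [0,0,0.7,0,0,0],
  [0,0,0.7,0,0,0],
  [0,0,0.7,0,0,0],
  [0,0,0.7,0,0,0],
  [0,0,0.5,0,0,0],
  [0,0,0.3,0,0,0],
  [0,0,0,0,0,0],
  [0,0,0,0,0,0],
])

```text
clock: 11.7
tool_pos: [539.2, -248.7, 210.0]
eef_rot: [3.141, 0.001, 1.667]
contact_force: [0.1, -0.1, -4.7]
finger_gap: 0.104
gripper_force: 40.0
```

Alignment is within about 2 mm, against 10 mm of clearance. Lowering 54 mm, then the last bit slowly.

Emit:
play_rows([
  [0,0,0.3,0,0,0],
  [0,0,0.4,0,0,0],
  [0,0,0.4,0,0,0],
  [0,0,0.4,0,0,0],
  [0,0,0.4,0,0,0],
  [0,0,0.4,0,0,0],
  [0,0,0.3,0,0,0],
  [0,0,0.1,0,0,0],
  [0,0,0,0,0,0],
  [0,0,0,0,0,0],
])

```text
clock: 12.7
tool_pos: [539.2, -248.7, 155.9]
eef_rot: [3.141, 0.001, 1.667]
contact_force: [-0.1, 0.3, -4.8]
finger_gap: 0.102
gripper_force: 40.0
```

Emit:
play_rows([
  [0,0,0.05,0,0,0],
  [0,0,0.05,0,0,0],
  [0,0,0.05,0,0,0],
  [0,0,0,0,0,0],
  [0,0,0,0,0,0],
])

```text
clock: 13.2
tool_pos: [538.9, -248.5, 152.4]
eef_rot: [-3.142, -0.0, 1.667]
contact_force: [0.7, 0.4, -4.3]
finger_gap: 0.102
gripper_force: 40.0
```

Emit:
play_rows([
  [0,0,0.05,0,0,0],
  [0,0,0.05,0,0,0],
  [0,0,0,0,0,0],
  [0,0,0,0,0,0],
])

```text
clock: 13.6
tool_pos: [539.0, -248.5, 150.4]
eef_rot: [-3.142, 0.0, 1.667]
contact_force: [-0.2, 0.0, -4.5]
finger_gap: 0.101
gripper_force: 40.0
```

Emit:
play_rows([
  [0,0,0.04,0,0,0],
  [0,0,0,0,0,0],
  [0,0,0,0,0,0],
])

```text
clock: 13.9
tool_pos: [539.2, -248.5, 150.3]
eef_rot: [3.141, 0.0, 1.667]
contact_force: [-0.1, 2.0, 0.5]
finger_gap: 0.105
gripper_force: 40.0
```

```bash
python3 - <<'E'
from h import *
import cv2
o=r.get_obs();print(o["tool_pos"],o["contact_force"])
a=capture("scene")[:,:,::-1]
cv2.imwrite("pics/n.png",cv2.resize(a[140:260,160:300],None,fx=5,fy=5,interpolation=cv2.INTER_CUBIC))
E
```

```text
[ 539.17805823 -248.50655914  150.25209337] [-0.11852528  2.01419009  0.49126997]
```

View pics/n.png

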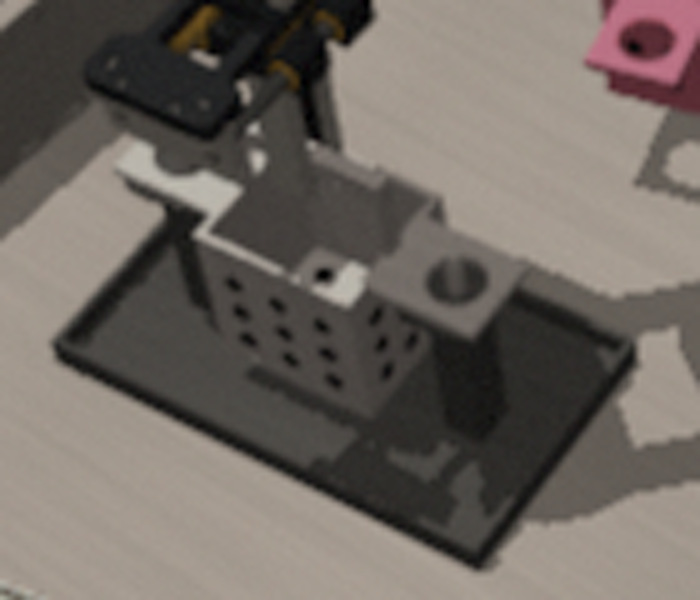

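The ears rest on the shoulders: the weight is off the wrist and the height is as expected. The near pin shows inside its hole at (458,278). Releasing and going up.

Emit:
play_rows([
  [0,0,0,0,0,0],
  [0,0,0,0,0,0],
  [0,0,0,0,0,0],
  [0,0,0,0,0,0],
  [0,0,0,0,0,0],
  [0,0,0,0,0,0],
  [0,0,0,0,0,0],
  [0,0,0,0,0,0],
], gripper=-0.3)

```text
clock: 14.75
tool_pos: [539.0, -248.5, 149.7]
eef_rot: [3.142, -0.0, 1.667]
contact_force: [0.9, -0.5, -0.3]
finger_gap: 0.651
gripper_force: 0.0
```

Emit:
play_rows([
  [0,0,-0.2,0,0,0],
  [0,0,-0.5,0,0,0],
  [0,0,-0.8,0,0,0],
  [0,0,-0.8,0,0,0],
  [0,0,-0.8,0,0,0],
  [0,0,-0.8,0,0,0],
  [0,0,-0.8,0,0,0],
  [0,0,-0.8,0,0,0],
  [0,0,-0.8,0,0,0],
  [0,0,-0.5,0,0,0],
  [1,0,0,0,0,0],
  [1,0,0,0,0,0],
  [1,0,0,0,0,0],
  [1,0,0,0,0,0],
  [1,0,0,0,0,0],
  [1,0,0,0,0,0],
  [1,0,0,0,0,0],
  [1,0,0,0,0,0],
  [0,0,0,0,0,0],
  [0,0,0,0,0,0],
])

```text
clock: 16.75
tool_pos: [523.3, -88.4, 285.4]
eef_rot: [-3.141, 0.0, 1.669]
contact_force: [-0.2, 0.1, 0.1]
finger_gap: 0.652
gripper_force: 0.0
```

```bash
python3 - <<'E'
from h import *
import cv2
o=r.get_obs();print(o["clock"],o["tool_pos"],o["contact_force"],o["finger_gap"])
a=capture("top")[:,:,::-1]
cv2.imwrite("pics/o.png",cv2.resize(a[150:300,360:530],None,fx=4,fy=4,interpolation=cv2.INTER_CUBIC))
E
```

```text
16.75 [523.29419568 -88.36390845 285.41385212] [-0.18246498  0.0785862   0.07892752] 0.6515909021088175
```

View pics/o.png

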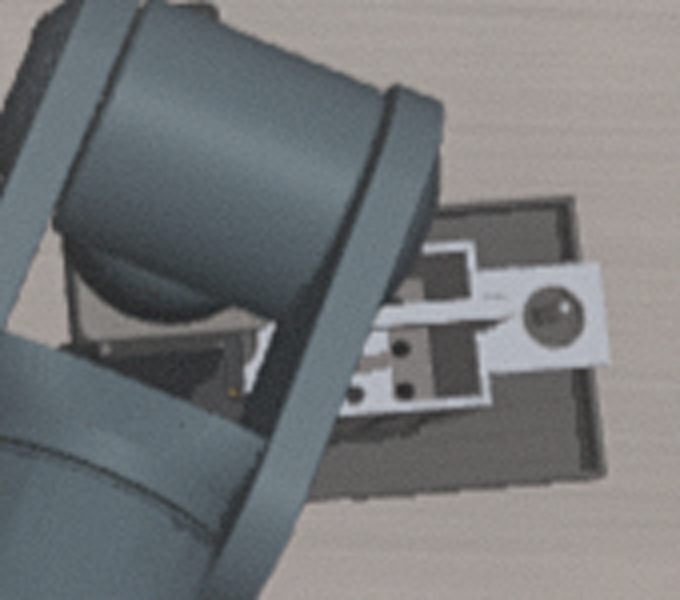

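The far pin, at (560,306), stands inside its hole centred at (553,318). The near pin was seen in its hole before release. The arm is clear of everything, so I'm handing in.

```bash
python3 -c "
from workcell import r
print(r.close_job())"
```

```text
the job is handed in; nothing more can be done
None
```

The holed grey basket hangs on the stand with a pin up through each ear hole, set down gently and released, and I never touched the plain basket; the job is handed in, but no verdict came back.

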